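# Lock the long stud bolt in its sloping cradle

## Robot

A 7-joint arm with a two-finger parallel gripper is mounted at the origin on the work surface. World frame = base frame: x ahead of the robot, y to its left, z up, the work surface at z = 0. Lengths are in m, angles in rad, forces in N, time in s.
With the tool pointing down it reaches from about 0.425 to 0.925 m from the base axis. Payload 6.8 kg.
Tool frame: the origin (TCP) lies at the very end of the fingers, on their centre line; the grasp point (between the pads) lies 19 mm behind it; z points along the fingers, y is the line along which they close (so a half turn about z gives the same grasp; the last joint's range is limited). The gripper opens to 85 mm and grips with 20 to 120 N. Pads are 22 mm wide; open, the fingers measure 114 mm over their backs; the gripper's body (76 mm by 85 mm) begins 54 mm behind the grasp point. The pads swing forward as they close: fully open they stand 13 mm farther back than shut.
Start: joints at [-1.428, 0.477, 0.022, 1.555, -0.011, 1.109, -0.083], TCP at [0.168, 0.654, 0.231] pointing down, gripper open.
Joint ranges: [-2.96, 2.96], [-0.34, 2.1], [-1.41, 1.46], [0.24, 2.44], [-1.37, 4.51], [0.17, 1.92], [-2.96, 2.96]. Speed limits (rad/s): [2.39, 2.39, 3.14, 3.14, 3.14, 3.14, 3.14].

## Interface

Orientations are given as a unit quaternion [w, x, y, z].
In Python, from station import get_obs, read_camera, hand_in gives the robot as it stands.
- The arm moves only by the tool arm_command, never from a script. Its argument "commands" is one flat list of numbers, 7 for each row, row after row: the shift along the tool's x, y, z in m, then the turn, a rotation vector about the tool's x, y, z in degrees, then the opening, from 0 (shut) to 1 (fully open). In form: [tx, ty, tz, rx, ry, rz, fingers, tx, ty, tz, rx, ry, rz, fingers, ...]. A call has 1 to 8 rows; each row is the pose to reach, as a shift and turn from the pose commanded when the call began, along the tool's axes at that moment; what a row does not reach only later rows make up. A row lasts 1/10 s, in which the tool goes at most 50 mm and 8.59 degrees, less where a joint would pass 70% of its speed; a pose out of reach is approached as far as the arm can. A call with a gripper value outside its range is refused whole. The fingers move at their own pace and stop on an object; "force" is the grip in N (left out, the last holds). Time passes only in rows, so rows that repeat a pose let the fingers close. It gives the time, the measured TCP pose, the force, the opening and the grip force at its end, in the units of the state.
- get_obs(): the state, without advancing time (a new reading comes with each control period).
- read_camera(name): name is "scene" or "top" or "wrist"; returns a dict with "img" (420x560x3 uint8, red, green, blue), "camera_matrix" (3x3 intrinsics, pixels), "k1" (the pictures are not rectified: a ray, as slopes to the right and down, at radius r is drawn at 1 + k1 r^2 times it, then the intrinsics apply), "pose" (4x4, takes a point from camera to world coordinates). Camera axes: x right, y down, z forward; pixel columns grow to the right and rows downward; lengths in m; the calibration is good to about 2 mm. A picture is of the moment at which its call begins. There is no depth.
- hand_in(): hands the job in; it is judged then, once.
The state is a dict: "t": time; "q": joint angles; "joint_vel": joint speeds; "joint_torque": joint torques, N m; "eef_pos": TCP position; "tool_rot": TCP orientation; "contact_force": force on the tool from outside, world axes, zero at the start; "torque": the same for the moment, N m; "gripper_width": opening from 0.0 (shut) to 1.0 (fully open); "grasp_force": force on a finger pad.
Only numpy, scipy, OpenCV 4.12 (cv2) and the standard library are available. Lean on these libraries where they do the work, as an engineer would, in place of code of your own. Each camera call takes 0.05 s, during which the arm holds its last target. There are 200 camera calls.

## Task

Take the long stud bolt from its bench rest and lay it gently, without dropping it, in the two V rests of the sloping cradle with its lower end up against the cradle's end stop; let go of it. Then swing the hinged keeper over the stud until its hook rests fully home in the catch, and leave it shut with the stud still against the stop. Leave the short stud and the other parts on the bench where they are.

Things in the scene. Friction and masses are not known exactly. Their poses are not given: they have to be found in the camera images.
- stud_long: The long stud bolt: black-oxide steel round bar, 24 mm diameter, 190 mm long, threaded at both ends, about 0.66 kg, loose. Origin at its middle, on its axis; x runs along the bar (both ends alike). It starts lying level on one of two equal bench rests, its axis 40 mm above the bench, its middle within 8 mm of midway between the rest's V blocks.
- stud_short: The short stud bolt, otherwise like the long one but 120 mm long, 0.42 kg, lying on the other bench rest. Origin at its middle, x along the bar. To be left alone.
- rest_a: A low fixed bench rest holding the long stud: grey plate 130 x 70 x 8 mm with two steel V blocks, each 20 mm long along the bar and 50 mm wide, centred 40 mm either side of its origin, tops 42 mm above the bench; the bar is free to grip between them. Origin at the centre of its underside, x along the bar, z up. The two rests are alike and may change places.
- rest_b: A low fixed bench rest holding the short stud: grey plate 130 x 70 x 8 mm with two steel V blocks, each 20 mm long along the bar and 50 mm wide, centred 40 mm either side of its origin, tops 42 mm above the bench; the bar is free to grip between them. Origin at the centre of its underside, x along the bar, z up. The two rests are alike and may change places.
- saddle: Sloping top of the fixed grey cradle. Origin: where the long stud's middle (on its axis) lies when fully seated, 125 mm above the bench. x: up the slope along the seated stud, 30 deg from level, low end facing the robot; y: level, to the left looking up the slope; z: normal of the deck. Deck 240 x 140 mm, top at z -45 mm. V blocks at x -60 and +60 mm, each 20 long, 50 wide, tops at z +2 mm.
- end_stop (a point): Middle of the end stop's face, at (-95, 0, 0) mm in the saddle frame: a steel plate 50 mm wide, top at saddle z +10 mm, that the stud's lower end must touch. Friction holds the stud in the V blocks where it is let go; it does not slide down to the stop by itself.
- keeper_hinge (a point): Point on the keeper's hinge axis, mid-width of the keeper, at (60, 50, 20) mm in the saddle frame. The hinge axis is parallel to the saddle's x axis. The hinge clevis spans saddle x 39 to 81, y 45 to 59 mm, up to z 28 mm.
- catch (a point): Top of the catch post, middle of the place where the shut keeper rests, at (60, -50, 15) mm in the saddle frame. The post is 41 mm (saddle x) by 12 mm (y), with an 8 mm wide cheek each side of the keeper up to z 23 mm. The keeper's hook lip comes down just beyond it.
- keeper (a joint): Keeper angle, rad. Steel bar 20 mm wide, 10 thick, 117 long from the hinge, 15 mm hook lip at its end. 0 = shut: along saddle -y from the hinge, over the upper V block, top face at saddle z 25 mm, 3 mm clear of the stud. 1.57: stands along saddle z; more: leans to +y; stop 2.4. Starts at 1.9 to 2.3. Stiff hinge (0.12 N m): stays where left, must be pushed all the way, 2 N near its end.
- piston: Bystander: scuffed steel tensioner piston standing upright, 60 mm diameter, 85 mm tall. Origin at the centre of its underside.
- retainer: Bystander: bronze seal retainer ring lying flat, 80 mm outside diameter, 54 mm bore, 18 mm high. Origin at the centre of its underside.
- roller: Bystander: white ceramic bearing roller standing on end, 44 mm diameter, 65 mm tall. Origin at the centre of its underside.
- nut: Bystander: dark steel hexagon nut lying flat, 46 mm across flats, 24 mm high. Origin at the centre of its underside.
- wrench: Bystander: steel wrench lying flat, 200 mm long. Origin at its middle, x along it.
Things that resemble listed ones, but are neither listed nor needed, are in the scene too. What is shaped like the stud_long but purple or red is not meant.

How it is judged:
By the outcome, as a careful person would: the job done as asked, in the order asked, and still so for the second after the job is handed in, with the robot touching nothing.
It also fails if it takes over 53 s, if anything falls off the work surface, if the arm or the gripper's body presses on something with over 40 N, if the wrist force passes 120 N, or if a joint passes its speed limit or range.

## Working session

There is one attempt and no reset: what is moved stays moved. The work goes in short steps, Python scripts to look and compute and a tool call to move; the robot and the scene stay as the last step left them, time stands still between calls to the robot, and variables do not carry over. Pictures are saved under pics/ and viewed, at most 10 in all, crops included, and the job is handed in when it is done.

Besides the shell and the picture viewer there is one more tool, called after "Emit:" by a JSON object that holds its "api" and its "payload". arm_command: Moves the arm, as the interface text tells. Its arguments: {"type":"object","properties":{"commands":{"type":"array","items":{"type":"number"}},"force":{"type":"number"}},"required":["commands"]}

```bash
mkdir -p pics; cat > h.py <<'E'
import numpy as np, cv2
from station import get_obs, read_camera, hand_in
from scipy.spatial.transform import Rotation as R
def ray(c,u,v):
    K=np.array(c["camera_matrix"]);P=np.array(c["pose"]);k=c["k1"]
    d=np.array([(u-K[0,2])/K[0,0],(v-K[1,2])/K[1,1]]);p=d.copy()
    for _ in range(20): p=d/(1+k*(p@p))
    return P[:3,3],P[:3,:3]@np.array([p[0],p[1],1])
def onz(c,u,v,z):
    o,d=ray(c,u,v);return o+d*(z-o[2])/d[2]
def proj(c,X):
    K=np.array(c["camera_matrix"]);P=np.array(c["pose"])
    p=P[:3,:3].T@(np.array(X)-P[:3,3]);s=p[:2]/p[2];s=s*(1+c["k1"]*(s@s))
    return np.array([K[0,0]*s[0]+K[0,2],K[1,1]*s[1]+K[1,2]])
def tool():
    o=get_obs();q=o["tool_rot"];return np.array(o["eef_pos"]),R.from_quat([q[1],q[2],q[3],q[0]])
def save(n,img): cv2.imwrite("pics/"+n,np.ascontiguousarray(img[:,:,::-1]))
E
python3 - <<'E'
from h import *
import pickle
cs={n:read_camera(n) for n in("scene","top")}
pickle.dump(cs,open("c0.pkl","wb"))
for n,c in cs.items():
    save(n+"0.png",c["img"]);print(n,np.round(c["pose"],3).tolist(),c["k1"],np.array(c["camera_matrix"]).round(1).tolist())
o=get_obs();print(o)
E
```

```text
scene [[0.225, 0.512, -0.829, 1.344], [0.974, -0.124, 0.187, -0.329], [-0.007, -0.85, -0.527, 0.665], [0.0, 0.0, 0.0, 1.0]] -0.09831934161600124 [[384.6, 0.0, 281.8], [0.0, 384.6, 207.1], [0.0, 0.0, 1.0]]
top [[-0.011, -0.999, 0.039, 0.456], [-1.0, 0.01, -0.018, -0.127], [0.018, -0.039, -0.999, 1.167], [0.0, 0.0, 0.0, 1.0]] 0.0342788910501029 [[422.6, 0.0, 280.4], [0.0, 422.6, 212.3], [0.0, 0.0, 1.0]]
{'t': 0.1, 'q': array([-1.42809776,  0.47768818,  0.02235058,  1.55637172, -0.01151648,
        1.10929721, -0.08311116]), 'joint_vel': array([ 0.00078771, -0.00099154, -0.00049938, -0.00340245,  0.00022085,
       -0.00034003,  0.00111541]), 'joint_torque': array([ 3.69915302e-03, -5.97761929e+01,  1.61338024e+00, -2.81953132e+01,
        1.28166057e-02,  5.01972274e-03,  3.58174631e-06]), 'eef_pos': array([0.1673968 , 0.65335322, 0.23043463]), 'tool_rot': array([-4.89465563e-05,  1.25073691e-01,  9.92147117e-01, -8.16716609e-04]), 'contact_force': array([ 0.68930861,  0.3078556 , -0.69686073]), 'torque': array([ 0.00776571, -0.04350485,  0.01329783]), 'grasp_force': 0.0, 'gripper_width': 1.0002048495380829}
```

View pics/scene0.png

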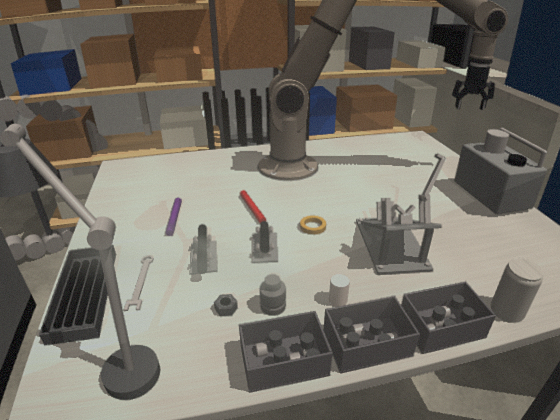

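View pics/top0.png

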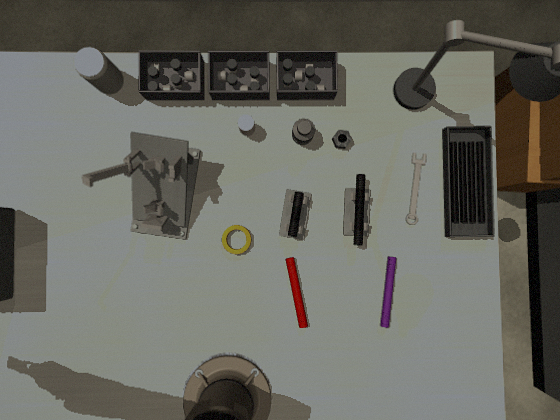

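The top view shows the candidates: a black bar on a rest at (360,210), about 71 px (≈190 mm) long. There is a shorter black bar on the other rest at (296,215), about 46 px (≈120 mm), plus a red bar (297,292), a purple bar (388,292) and rack bars (467,180). The bar at (360,210) fits stud_long: it is black, 190 mm long and on a bench rest. The cradle is at about (160,185), with the keeper at (110,170) leaning to +y. Next I'll check enlarged crops.

```bash
python3 - <<'E'
from h import *
import pickle
cs=pickle.load(open("c0.pkl","rb"));t=cs["top"]["img"];s=cs["scene"]["img"]
a=cv2.resize(t[115:255,75:215],(560,560),interpolation=cv2.INTER_CUBIC)
b=cv2.resize(t[165:255,340:385],(240,480),interpolation=cv2.INTER_CUBIC)
im=np.zeros((560,800,3),np.uint8);im[:,:560]=a;im[:480,560:]=b
im=np.clip(im.astype(float)*1.5,0,255).astype(np.uint8)
save("cropt.png",im)
a=cv2.resize(s[145:285,345:455],(440,560),interpolation=cv2.INTER_CUBIC)
save("crops.png",np.clip(a.astype(float)*1.4,0,255).astype(np.uint8))
# long stud mask
g=t.max(2);m=np.zeros_like(g);m[165:255,340:385]=(g[165:255,340:385]<45)
n,l,st,ce=cv2.connectedComponentsWithStats(m)
k=1+st[1:,4].argmax();print(st[k])
ys,xs=np.where(l==k);print(cv2.minAreaRect(np.c_[xs,ys].astype(np.float32)))
E
```

```text
[354 174  11  71 637]
((359.115966796875, 209.02053833007812), (9.161580085754395, 70.26099395751953), 1.9091522693634033)
```

View pics/cropt.png

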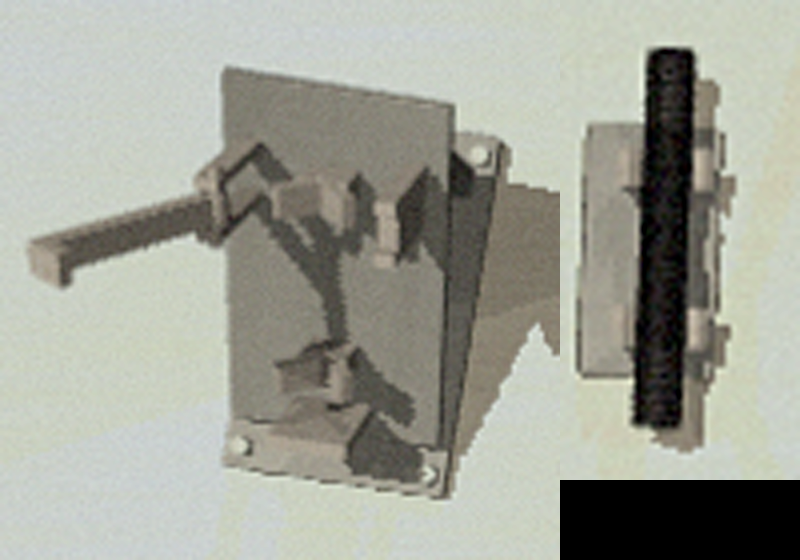

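View pics/crops.png

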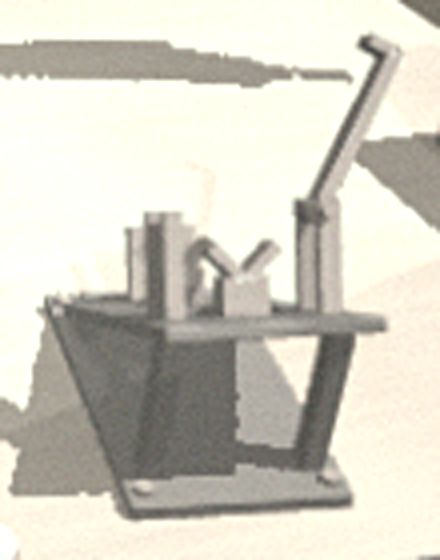

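The right-hand panel of crop 1 confirms the black, threaded 190 mm bar across both V blocks of its rest, so it is stud_long. Deck corners in crop 1 are at (225,67), (455,105), (445,450) and (232,415). Crop 2 shows the upper deck edge at (387,317)–(165,325) and the keeper tip near (390,42).

```bash
cat > sad.py <<'E'
from h import *
def Rsad(yaw):
    # x up slope, y left, z normal
    return R.from_euler('ZY',[yaw,-np.pi/6])
def w(p,X): return np.array([p[0],p[1],p[3] if len(p)>3 else .125])+Rsad(p[2]).apply(np.array(X)/1000)
E
python3 - <<'E'
from sad import *
import pickle
from scipy.optimize import least_squares
cs=pickle.load(open("c0.pkl","rb"));t=cs["top"];s=cs["scene"]
f=[(t,(225,67),(120,70,-45)),(t,(455,105),(120,-70,-45)),(t,(445,450),(-120,-70,-45)),(t,(232,415),(-120,70,-45)),
(s,(387,317),(120,70,-45)),(s,(165,325),(120,-70,-45))]
px=[np.array(u)/4+((75,115) if c is t else (345,145))-.4 for c,u,_ in f]
for p0 in([.5,.2,0],[.5,.2,0,.125]):
    r=least_squares(lambda p:np.concatenate([proj(c,w(p,X))-q for (c,_,X),q in zip(f,px)]),p0)
    print(r.x.round(4),r.fun.reshape(-1,2).round(1).tolist())
    if len(p0)==3:p=r.x
np.save("sad.npy",p)
for n in("top","scene"):
  for a in(1.8,1.9,2.0,2.1,2.2,2.3):
    q=w(p,(60,50-117*np.cos(a),20+117*np.sin(a)));o=(75,115) if n=="top" else(345,145)
    print(n,a,((proj(cs[n],q)-o)*4).round(0))
m=onz(t,359.1,209,.043)
# ends
import math
th=math.radians(1.909);d=np.array([-math.sin(th),math.cos(th)])
e1=onz(t,*(np.array([359.1,209])+35*d),.042);e2=onz(t,*(np.array([359.1,209])-35*d),.042)
print("stud",m,e1,e2,np.linalg.norm(e1-e2),math.degrees(math.atan2(*(e2-e1)[[1,0]])))
a=np.zeros((560,800,3),np.uint8)
def draw(c,o,h,wd):
    im=cv2.resize(c["img"][o[1]:o[1]+h,o[0]:o[0]+wd],None,fx=4,fy=4,interpolation=cv2.INTER_CUBIC).copy()
    im=np.clip(im*1.4,0,255).astype(np.uint8)
    def pl(L,col):
        L=[((proj(c,w(p,X))-o)*4+1.6).astype(int) for X in L];cv2.polylines(im,[np.array(L)],True,col,1)
    for x0 in(-60,60):
        for y0 in(-25,25): pl([(x0-10,y0,2),(x0+10,y0,2)],(255,0,0))
    pl([(-95,-25,10),(-95,25,10)],(0,255,0)); pl([(x,y,-45) for x,y in((120,70),(120,-70),(-120,-70),(-120,70))],(0,0,255))
    for x0,x1 in((40,48),(72,80)): pl([(x0,-44,23),(x1,-44,23),(x1,-56,23),(x0,-56,23)],(255,255,0))
    return im
A=draw(t,(75,115),140,100);B=draw(s,(345,145),140,100)
save("ov.png",np.hstack([A,B]))
E
```

```text
[ 0.5571  0.1651 -0.1628] [[-0.1, 0.5], [0.2, 0.2], [-0.7, -0.8], [0.4, 0.0], [0.1, -0.2], [-0.3, 0.4]]
[ 0.5571  0.1649 -0.1628  0.1255] [[-0.2, 0.4], [0.2, 0.1], [-0.7, -0.8], [0.4, 0.0], [0.1, -0.4], [-0.3, 0.2]]
top 1.8 [ 85. 275.]
top 1.9 [ 66. 269.]
top 2.0 [ 49. 263.]
top 2.1 [ 34. 256.]
top 2.2 [ 22. 248.]
top 2.3 [ 11. 240.]
scene 1.8 [345.  29.]
scene 1.9 [361.  34.]
scene 2.0 [378.  40.]
scene 2.1 [393.  48.]
scene 2.2 [408.  58.]
scene 2.3 [421.  69.]
stud [ 0.50655073 -0.35672612  0.043     ] [ 0.41343777 -0.35211314  0.042     ] [ 0.60035602 -0.36168114  0.042     ] 0.18716296751701386 -2.9303086641368568
```

View pics/ov.png

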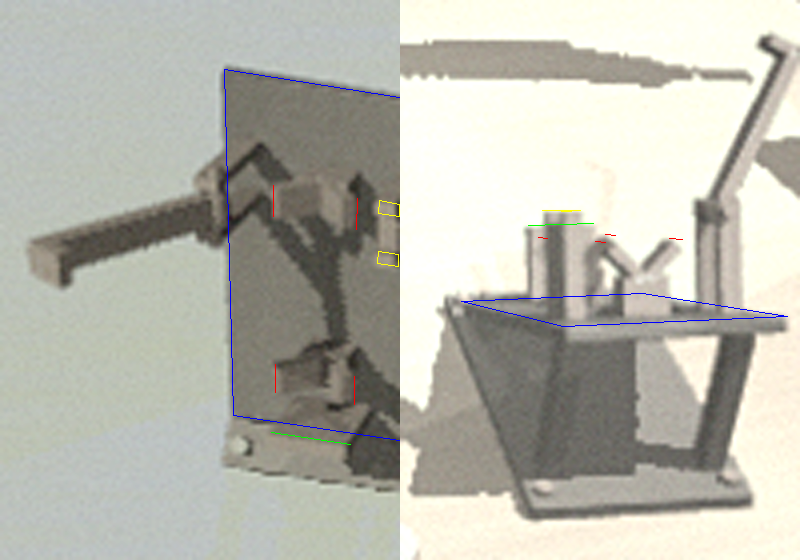

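The overlay fits: the deck outline and V block edges coincide to within about 1 px. That puts the saddle at (0.557, 0.165), yaw −9.3°, with the keeper at about 2.1 rad. Now I'll compute the moves.

```bash
cat >> sad.py <<'E'
p=np.load("sad.npy") if __import__("os").path.exists("sad.npy") else None
def Rdown(a): # tool x = -dir(a), y = left of dir, z down
    c,s=np.cos(a),np.sin(a);return R.from_matrix(np.array([[-c,-s,0],[-s,c,0],[0,0,-1]]).T)
def Rtool(): # tool in saddle orientation
    return Rsad(p[2])*R.from_matrix(np.diag([-1,1,-1]))
def rel(pos,rot):
    P,Q=tool();print("shift mm",(Q.inv().apply(np.array(pos)-P)*1000).round(1),"turn",np.degrees((Q.inv()*rot).as_rotvec()).round(2))
E
python3 - <<'E'
from sad import *
rd=Rdown(np.radians(-2.93))
for x in([.3,.55,.40],[.47,.1,.40],[.495,-.356,.25],[.495,-.356,.13],[.495,-.356,.021]): rel(x,rd)
E
```

```text
shift mm [-154.1  -67.5 -169.4] turn [ -0.09  -0.   -11.44]
shift mm [-430.5 -461.2 -168.8] turn [ -0.09  -0.   -11.44]
shift mm [-567.9 -896.5  -18. ] turn [ -0.09  -0.   -11.44]
shift mm [-567.8 -896.3  102. ] turn [ -0.09  -0.   -11.44]
shift mm [-567.8 -896.1  211. ] turn [ -0.09  -0.   -11.44]
```

Emit:
{"api": "arm_command", "payload": {"commands": [-0.154, -0.068, -0.169, 0, 0, -11.4, 1, -0.154, -0.068, -0.169, 0, 0, -11.4, 1, -0.154, -0.068, -0.169, 0, 0, -11.4, 1, -0.154, -0.068, -0.169, 0, 0, -11.4, 1, -0.154, -0.068, -0.169, 0, 0, -11.4, 1, -0.43, -0.461, -0.169, 0, 0, -11.4, 1, -0.43, -0.461, -0.169, 0, 0, -11.4, 1, -0.43, -0.461, -0.169, 0, 0, -11.4, 1]}}

```text
t: 0.9
eef_pos: [0.3533, 0.4075, 0.4]
tool_rot: [-0.0, 0.026, 1.0, -0.0]
contact_force: [0.7, 0.3, 0.2]
gripper_width: 1.001
grasp_force: 0.0
```

```bash
python3 - <<'E'
from sad import *
print(get_obs()["q"].round(2))
rd=Rdown(np.radians(-2.93))
for x in([.47,.1,.40],[.495,-.356,.30],[.495,-.356,.13],[.495,-.356,.021]): rel(x,rd)
E
```

```text
[-1.06  0.13  0.1   1.65 -0.01  1.36  0.56]
shift mm [-132.5 -301.     0. ] turn [-0.02 -0.01 -0.04]
shift mm [-181.1 -755.1  100.2] turn [-0.02 -0.01 -0.04]
shift mm [-181.1 -755.   270.2] turn [-0.02 -0.01 -0.04]
shift mm [-181.1 -755.   379.2] turn [-0.02 -0.01 -0.04]
```

Emit:
{"api": "arm_command", "payload": {"commands": [-0.132, -0.301, 0, 0, 0, 0, 1, -0.132, -0.301, 0, 0, 0, 0, 1, -0.132, -0.301, 0, 0, 0, 0, 1, -0.132, -0.301, 0, 0, 0, 0, 1, -0.132, -0.301, 0, 0, 0, 0, 1, -0.132, -0.301, 0, 0, 0, 0, 1, -0.181, -0.755, 0.1, 0, 0, 0, 1, -0.181, -0.755, 0.1, 0, 0, 0, 1]}}

```text
t: 1.7
eef_pos: [0.4661, 0.0291, 0.3797]
tool_rot: [0.0, 0.026, 1.0, 0.0]
contact_force: [0.2, 0.4, 0.4]
gripper_width: 0.997
grasp_force: 0.0
```

```bash
python3 - <<'E'
from sad import *
print(get_obs()["q"].round(2))
rd=Rdown(np.radians(-2.93))
for x in([.495,-.356,.30],[.495,-.356,.15],[.495,-.356,.021]): rel(x,rd)
E
```

```text
[-0.65 -0.01  0.45  1.84  0.01  1.31  1.32]
shift mm [ -48.9 -383.1   79.7] turn [ 0.01  0.02 -0.05]
shift mm [ -48.8 -383.1  229.7] turn [ 0.01  0.02 -0.05]
shift mm [ -48.8 -383.1  358.7] turn [ 0.01  0.02 -0.05]
```

Emit:
{"api": "arm_command", "payload": {"commands": [-0.049, -0.383, 0.08, 0, 0, 0, 1, -0.049, -0.383, 0.08, 0, 0, 0, 1, -0.049, -0.383, 0.08, 0, 0, 0, 1, -0.049, -0.383, 0.08, 0, 0, 0, 1, -0.049, -0.383, 0.08, 0, 0, 0, 1, -0.049, -0.383, 0.08, 0, 0, 0, 1, -0.049, -0.383, 0.08, 0, 0, 0, 1, -0.049, -0.383, 0.08, 0, 0, 0, 1]}}

```text
t: 2.5
eef_pos: [0.4948, -0.356, 0.2991]
tool_rot: [-0.0, 0.026, 1.0, -0.0]
contact_force: [-0.1, -0.3, 1.5]
gripper_width: 1.008
grasp_force: 0.0
```

Emit:
{"api": "arm_command", "payload": {"commands": [0, 0, 0.15, 0, 0, 0, 1, 0, 0, 0.15, 0, 0, 0, 1, 0, 0, 0.15, 0, 0, 0, 1, 0, 0, 0.15, 0, 0, 0, 1]}}

```text
t: 2.9
eef_pos: [0.4913, -0.3504, 0.1435]
tool_rot: [-0.006, 0.026, 1.0, 0.003]
contact_force: [-0.7, 0.5, 0.4]
gripper_width: 0.996
grasp_force: 0.0
```

```bash
python3 - <<'E'
from sad import *
print(get_obs()["q"].round(2))
rd=Rdown(np.radians(-2.93))
rel([.495,-.356,.021],rd)
c=read_camera("wrist");im=c["img"];print(np.round(c["pose"],3).tolist())
for s in(-.095,.095,0):
    X=np.array([.5069,-.3569,.04])+s*np.array([.9987,-.0511,0]);u=proj(c,X);print(u)
    im=cv2.circle(im.copy(),tuple(u.round().astype(int)),3,(255,0,0),1)
save("w1.png",im)
E
```

```text
[ 0.04  0.54  0.66  1.84 -0.4   0.92  2.4 ]
shift mm [ -5.4  -6.1 122.4] turn [ 0.33 -0.67 -0.03]
[[0.051, 0.967, 0.251, 0.426], [0.999, -0.051, -0.007, -0.349], [0.006, 0.251, -0.968, 0.286], [0.0, 0.0, 0.0, 1.0]]
[271.64865101 108.3775617 ]
[272.83991296 334.34985938]
[272.29307724 231.81739485]
```

View pics/w1.png

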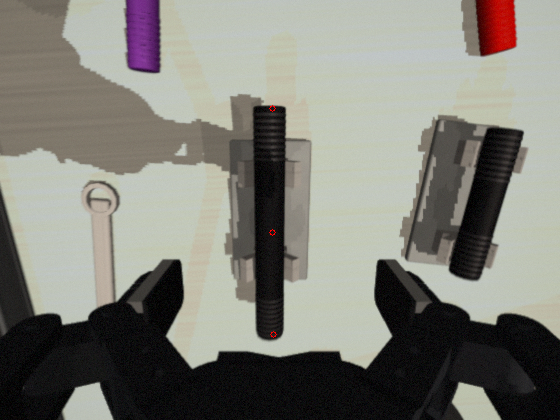

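The wrist view shows the stud's ends at (270,106) and (270,337), matching the prediction to within 2–3 px. It is free between the V blocks. Descending now.

Emit:
{"api": "arm_command", "payload": {"commands": [0, 0, 0.06, 0, 0, 0, 1, 0, 0, 0.06, 0, 0, 0, 1, 0, 0, 0.06, 0, 0, 0, 1]}}

```text
t: 3.25
eef_pos: [0.4954, -0.3537, 0.0909]
tool_rot: [-0.0, 0.026, 1.0, 0.0]
contact_force: [-0.4, -0.2, 0.2]
gripper_width: 1.0
grasp_force: 0.0
```

```bash
python3 - <<'E'
from sad import *
print(get_obs()["q"].round(2))
rel([.495,-.356,.021],Rdown(np.radians(-2.93)))
E
```

```text
[ 0.08  0.61  0.61  1.86 -0.47  0.82  2.45]
shift mm [ 0.2 -2.4 69.9] turn [ 0.03 -0.04 -0.02]
```

Emit:
{"api": "arm_command", "payload": {"commands": [0, -0.002, 0.03, 0, 0, 0, 1, 0, -0.002, 0.05, 0, 0, 0, 1, 0, -0.002, 0.07, 0, 0, 0, 1, 0, -0.002, 0.07, 0, 0, 0, 1, 0, -0.002, 0.07, 0, 0, 0, 0.5, 0, -0.002, 0.07, 0, 0, 0, 0, 0, -0.002, 0.07, 0, 0, 0, 0, 0, -0.002, 0.07, 0, 0, 0, 0], "force": 60}}

```text
t: 4.05
eef_pos: [0.4957, -0.3561, 0.0211]
tool_rot: [0.001, 0.026, 1.0, -0.0]
contact_force: [-0.0, 0.8, 0.1]
gripper_width: 0.331
grasp_force: 0.0
```

Emit:
{"api": "arm_command", "payload": {"commands": [0, 0, 0, 0, 0, 0, 0, 0, 0, 0, 0, 0, 0, 0, 0, 0, 0, 0, 0, 0, 0, 0, 0, 0, 0, 0, 0, 0]}}

```text
t: 4.45
eef_pos: [0.4956, -0.3574, 0.0213]
tool_rot: [0.001, 0.026, 1.0, -0.001]
contact_force: [-0.3, -2.5, 7.2]
gripper_width: 0.263
grasp_force: 58.5
```

```bash
python3 - <<'E'
from sad import *
o=get_obs();print(o["q"].round(2),o["contact_force"],o["torque"],o["eef_pos"])
E
```

```text
[ 0.13  0.71  0.54  1.88 -0.54  0.7   2.51] [-0.27341577 -2.48965814  7.19606174] [-0.49145728  0.1921989  -0.01935239] [ 0.49561104 -0.35740398  0.02129113]
```

Emit:
{"api": "arm_command", "payload": {"commands": [0, 0, -0.01, 0, 0, 0, 0, 0, 0, -0.03, 0, 0, 0, 0, 0, 0, -0.06, 0, 0, 0, 0, 0, 0, -0.1, 0, 0, 0, 0, 0, 0, -0.14, 0, 0, 0, 0, 0, 0, -0.19, 0, 0, 0, 0, 0, 0, -0.24, 0, 0, 0, 0, 0, 0, -0.28, 0, 0, 0, 0]}}

```text
t: 5.25
eef_pos: [0.4943, -0.3552, 0.3024]
tool_rot: [-0.0, 0.026, 1.0, 0.0]
contact_force: [0.9, -1.3, -5.3]
gripper_width: 0.258
grasp_force: 59.3
```

```bash
python3 - <<'E'
from sad import *
o=get_obs();print(o["q"].round(2),o["contact_force"].round(1),o["torque"].round(2),o["eef_pos"].round(3),o["grasp_force"])
print(w(p,(0,0,150)))
rel([.46,-.05,.36],Rtool())
rel(w(p,(8-11.3,0,150-19)),Rtool())
E
```

```text
[-0.05  0.38  0.77  1.67 -0.28  1.21  2.3 ] [ 0.9 -1.3 -5.3] [-0.02 -0.06  0.01] [ 0.494 -0.355  0.302] 59.312047362327576
[0.48308453 0.1772235  0.25490381]
shift mm [ 50.2 303.1 -57.4] turn [  1.71 -30.     6.19]
shift mm [ 32.3 530.3  66. ] turn [  1.71 -30.     6.19]
```

Emit:
{"api": "arm_command", "payload": {"commands": [0.05, 0.303, -0.057, 1.7, -30, 6.2, 0, 0.05, 0.303, -0.057, 1.7, -30, 6.2, 0, 0.05, 0.303, -0.057, 1.7, -30, 6.2, 0, 0.05, 0.303, -0.057, 1.7, -30, 6.2, 0, 0.05, 0.303, -0.057, 1.7, -30, 6.2, 0, 0.05, 0.303, -0.057, 1.7, -30, 6.2, 0, 0.05, 0.303, -0.057, 1.7, -30, 6.2, 0, 0.05, 0.303, -0.057, 1.7, -30, 6.2, 0]}}

```text
t: 6.05
eef_pos: [0.4596, -0.0442, 0.3573]
tool_rot: [0.258, 0.074, 0.963, -0.02]
contact_force: [0.4, -1.2, -4.9]
gripper_width: 0.262
grasp_force: 60.2
```

```bash
python3 - <<'E'
from sad import *
o=get_obs();print(o["q"].round(2),o["contact_force"].round(1),o["torque"].round(2),o["eef_pos"].round(3),o["grasp_force"])
for X in((8-11.3,0,130),(8-11.3,0,41),(8-11.3,0,3-19)): rel(w(p,X),Rtool())
E
```

```text
[-0.3  -0.3   0.12  2.22  0.3   0.74  1.06] [ 0.4 -1.2 -4.9] [0.1  0.99 0.01] [ 0.46  -0.044  0.357] 60.15347957611084
shift mm [ 63.5 222.5 103.1] turn [0.21 0.03 0.54]
shift mm [ 63.5 222.2 192.1] turn [0.21 0.03 0.54]
shift mm [ 63.5 222.  249.1] turn [0.21 0.03 0.54]
```

Emit:
{"api": "arm_command", "payload": {"commands": [0.063, 0.222, 0.103, 0, 0, 0.5, 0, 0.063, 0.222, 0.103, 0, 0, 0.5, 0, 0.063, 0.222, 0.103, 0, 0, 0.5, 0, 0.063, 0.222, 0.103, 0, 0, 0.5, 0, 0.063, 0.222, 0.103, 0, 0, 0.5, 0, 0.063, 0.222, 0.103, 0, 0, 0.5, 0, 0.063, 0.222, 0.103, 0, 0, 0.5, 0]}}

```text
t: 6.75
eef_pos: [0.4926, 0.1688, 0.2341]
tool_rot: [0.256, 0.081, 0.963, -0.022]
contact_force: [-0.3, -0.8, -5.8]
gripper_width: 0.262
grasp_force: 60.7
```

```bash
python3 - <<'E'
from sad import *
o=get_obs();print(o["q"].round(2),o["contact_force"].round(1),o["torque"].round(2),o["eef_pos"].round(3),o["grasp_force"])
for X in((8-11.3,0,130),(8-11.3,0,41),(8-11.3,0,3-19)): rel(w(p,X),Rtool())
c=read_camera("wrist");im=c["img"]
ims=[im.copy()]
im=im.copy()
def pl(L,col): cv2.polylines(im,[np.array([proj(c,w(p,X)).round().astype(int) for X in L])],True,col,1)
for x0 in(-60,60):
    for y0 in(-25,25): pl([(x0-10,y0,2),(x0+10,y0,2)],(255,0,0))
pl([(-95,-25,10),(-95,25,10)],(0,255,0))
pl([(x,y,-45) for x,y in((120,70),(120,-70),(-120,-70),(-120,70))],(0,0,255))
for x0,x1 in((40,48),(72,80)): pl([(x0,-44,23),(x1,-44,23),(x1,-56,23),(x0,-56,23)],(255,255,0))
save("w2.png",im)
E
```

```text
[-0.39  0.06 -0.31  2.23  0.73  0.63  0.15] [-0.3 -0.8 -5.8] [ 0.12  1.14 -0.03] [0.493 0.169 0.234] 60.705578327178955
shift mm [ 2.3  6.8 -3.4] turn [-0.16 -0.19 -0.3 ]
shift mm [ 2.   7.  85.6] turn [-0.16 -0.19 -0.3 ]
shift mm [  1.8   7.2 142.6] turn [-0.16 -0.19 -0.3 ]
```

View pics/w2.png

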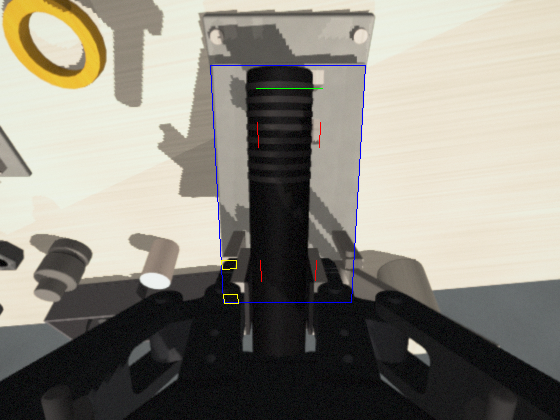

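The wrist view shows the stud held over the cradle, its low end at (280,68). The projected deck and V block marks line up with the picture. I'll correct sideways and go down.

Emit:
{"api": "arm_command", "payload": {"commands": [0.002, 0.007, 0.03, -0.2, -0.2, -0.3, 0, 0.002, 0.007, 0.06, -0.2, -0.2, -0.3, 0, 0.002, 0.007, 0.085, -0.2, -0.2, -0.3, 0, 0.002, 0.007, 0.085, -0.2, -0.2, -0.3, 0, 0.002, 0.007, 0.085, -0.2, -0.2, -0.3, 0]}}

```text
t: 7.3
eef_pos: [0.5353, 0.1674, 0.1622]
tool_rot: [0.26, 0.081, 0.962, -0.02]
contact_force: [-0.9, 1.0, -5.6]
gripper_width: 0.256
grasp_force: 60.6
```

```bash
python3 - <<'E'
from sad import *
o=get_obs();print(o["q"].round(2),o["contact_force"].round(1),o["torque"].round(2),o["eef_pos"].round(3),o["grasp_force"])
for X in((8-11.3,0,41),(8-11.3,0,3-19)): rel(w(p,X),Rtool())
# stud silhouette in wrist and top cameras
s=read_camera("scene");t=read_camera("top")
save("s3.png",np.hstack([cv2.resize(c["img"][y:y+140,x:x+100],(400,560),interpolation=cv2.INTER_CUBIC) for c,x,y in((s,345,145),(t,110,110))]))
E
```

```text
[-0.41  0.24 -0.25  2.23  1.01  0.51 -0.1 ] [-0.9  1.  -5.6] [ 0.23  1.06 -0.04] [0.535 0.167 0.162] 60.609097480773926
shift mm [3.  1.2 2.2] turn [ 0.06  0.25 -0.27]
shift mm [ 3.2  1.1 59.2] turn [ 0.06  0.25 -0.27]
```

View pics/s3.png

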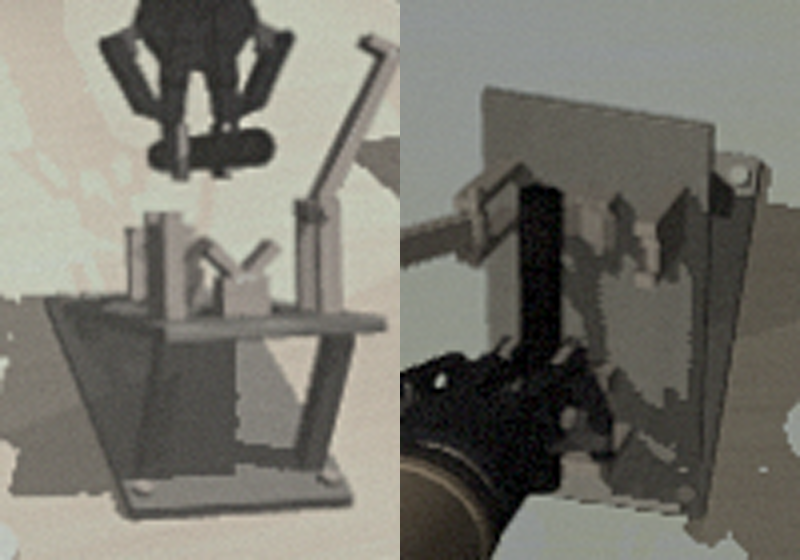

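```bash
python3 - <<'E'
from sad import *
P,Q=tool()
s=read_camera("scene");t=read_camera("top")
for pit in(-6,-3,0,3,6):
  d=R.from_rotvec(np.radians(pit)*np.array([0,1,0]))  # about tool y at grasp point
  for a in(-11.3-95,-11.3+95):
    X=P+Q.apply(np.array([0,0,-.019])+d.apply(np.array([a,0,0])/1000))
    print(pit,"hi" if a<-50 else "lo",((proj(s,X)-(345,145))*4).round(),((proj(t,X)-(110,110))*4).round()+[400,0])
E
```

```text
-6 hi [260. 121.] [530. 197.]
-6 lo [164. 163.] [545. 475.]
-3 hi [261. 130.] [534. 193.]
-3 lo [163. 157.] [542. 479.]
0 hi [261. 139.] [537. 189.]
0 lo [163. 151.] [540. 483.]
3 hi [261. 148.] [541. 186.]
3 lo [163. 145.] [537. 486.]
6 hi [262. 158.] [544. 183.]
6 lo [163. 139.] [535. 490.]
```

Emit:
{"api": "arm_command", "payload": {"commands": [0.003, 0.001, 0.02, 0, 0.2, -0.3, 0, 0.003, 0.001, 0.035, 0, 0.2, -0.3, 0, 0.003, 0.001, 0.048, 0, 0.2, -0.3, 0, 0.003, 0.001, 0.048, 0, 0.2, -0.3, 0, 0.003, 0.001, 0.048, 0, 0.2, -0.3, 0]}}

```text
t: 8.0
eef_pos: [0.5568, 0.1671, 0.1194]
tool_rot: [0.259, 0.077, 0.963, -0.02]
contact_force: [0.1, -0.5, -4.9]
gripper_width: 0.26
grasp_force: 60.7
```

```bash
python3 - <<'E'
from sad import *
o=get_obs();print(o["q"].round(2),Rsad(p[2]).inv().apply(o["contact_force"]).round(1),o["torque"].round(2),o["eef_pos"].round(3),o["grasp_force"])
for X in((8-11.3,0,41),(8-11.3,0,0-19)): rel(w(p,X),Rtool())
E
```

```text
[-0.43  0.34 -0.2   2.22  1.19  0.45 -0.25] [-2.3 -0.5 -4.3] [0.16 1.17 0.04] [0.557 0.167 0.119] 60.690908432006836
shift mm [ -0.1  -1.8 -45.6] turn [0.2  0.06 0.12]
shift mm [-0.  -2.  14.4] turn [0.2  0.06 0.12]
```

Emit:
{"api": "arm_command", "payload": {"commands": [0, -0.001, 0.004, 0, 0, 0, 0, 0, -0.001, 0.008, 0, 0, 0, 0, 0, -0.001, 0.009, 0, 0, 0, 0, 0, -0.001, 0.01, 0, 0, 0, 0, 0, -0.001, 0.01, 0, 0, 0, 0]}}

```text
t: 8.5
eef_pos: [0.5616, 0.165, 0.11]
tool_rot: [0.258, 0.077, 0.963, -0.02]
contact_force: [0.2, -0.8, -5.9]
gripper_width: 0.259
grasp_force: 60.7
```

```bash
cat > st.py <<'E'
from sad import *
o=get_obs();S=Rsad(p[2]).inv()
print("t",o["t"],"F_sad",S.apply(o["contact_force"]).round(1),"M",S.apply(o["torque"]).round(2),"tcp_sad",(S.apply(np.array(o["eef_pos"])-[p[0],p[1],.125])*1000).round(1),round(o["grasp_force"],1),round(o["gripper_width"],3))
E
python3 st.py
```

```text
t 8.5 F_sad [-2.7 -0.7 -5.2] M [-0.02  1.1  -0.01] tcp_sad [ -3.6   0.7 -15.3] 60.7 0.259
```

Emit:
{"api": "arm_command", "payload": {"commands": [0, -0.001, 0.002, 0, 0, 0, 0, 0, -0.001, 0.002, 0, 0, 0, 0]}}

```text
t: 8.7
eef_pos: [0.5626, 0.1654, 0.1087]
tool_rot: [0.259, 0.076, 0.963, -0.019]
contact_force: [-0.5, 3.2, -2.6]
gripper_width: 0.261
grasp_force: 61.3
```

```bash
python3 st.py
```

```text
t 8.7 F_sad [-2.2  3.1 -1.7] M [0.54 1.11 0.07] tcp_sad [ -3.4   1.2 -16.8] 61.3 0.261
```

Emit:
{"api": "arm_command", "payload": {"commands": [0, 0, 0.0015, 0, 0, 0, 0, 0, 0, 0.0015, 0, 0, 0, 0]}}

```text
t: 8.9
eef_pos: [0.5634, 0.1663, 0.1079]
tool_rot: [0.259, 0.076, 0.963, -0.018]
contact_force: [-4.2, 3.3, 1.6]
gripper_width: 0.261
grasp_force: 62.0
```

```bash
python3 st.py
```

```text
t 8.9 F_sad [-3.2  2.5  3.7] M [0.69 1.23 0.01] tcp_sad [ -3.3   2.2 -17.9] 62.0 0.261
```

Emit:
{"api": "arm_command", "payload": {"commands": [0, 0.001, 0.001, 0, 0, 0, 0, 0, 0.001, 0.001, 0, 0, 0, 0]}}

```text
t: 9.1
eef_pos: [0.5636, 0.1663, 0.1077]
tool_rot: [0.259, 0.076, 0.963, -0.019]
contact_force: [-14.1, 1.1, 15.5]
gripper_width: 0.265
grasp_force: 63.7
```

```bash
python3 st.py
```

```text
t 9.1 F_sad [-4.4 -1.2 20.5] M [-0.17  1.5   0.04] tcp_sad [ -3.3   2.3 -18.1] 63.7 0.265
```

Emit:
{"api": "arm_command", "payload": {"commands": [0, 0, -0.001, 0, 0, 0, 0, 0.003, 0, -0.001, 0, 0, 0, 0, 0.005, 0, -0.001, 0, 0, 0, 0, 0.005, 0, -0.001, 0, 0, 0, 0]}}

```text
t: 9.5
eef_pos: [0.5616, 0.1666, 0.1067]
tool_rot: [0.261, 0.077, 0.962, -0.019]
contact_force: [1.8, 2.5, 7.3]
gripper_width: 0.261
grasp_force: 61.7
```

```bash
python3 st.py
```

```text
t 9.5 F_sad [4.8 2.8 5.6] M [ 0.54 -0.22  0.05] tcp_sad [ -5.5   2.3 -17.9] 61.7 0.261
```

Emit:
{"api": "arm_command", "payload": {"commands": [0.0015, 0, 0, 0, 0, 0, 0, 0.0015, 0, 0, 0, 0, 0, 0]}}

```text
t: 9.7
eef_pos: [0.5607, 0.1668, 0.1062]
tool_rot: [0.261, 0.077, 0.962, -0.019]
contact_force: [2.4, 1.8, 6.7]
gripper_width: 0.263
grasp_force: 61.7
```

```bash
python3 st.py
```

```text
t 9.7 F_sad [5.1 2.2 4.8] M [ 0.51 -0.49  0.08] tcp_sad [ -6.6   2.3 -17.9] 61.7 0.263
```

Emit:
{"api": "arm_command", "payload": {"commands": [0.0015, 0, 0, 0, 0, 0, 0, 0.003, 0, 0, 0, 0, 0, 0, 0.003, 0, 0, 0, 0, 0, 0]}}

```text
t: 10.0
eef_pos: [0.5582, 0.1672, 0.1047]
tool_rot: [0.261, 0.077, 0.962, -0.019]
contact_force: [2.7, 2.2, 7.4]
gripper_width: 0.256
grasp_force: 61.7
```

```bash
python3 st.py
```

```text
t 10.0 F_sad [5.6 2.6 5.2] M [ 0.54 -0.52  0.08] tcp_sad [ -9.5   2.3 -17.9] 61.7 0.256
```

Emit:
{"api": "arm_command", "payload": {"commands": [0.0015, 0, 0, 0, 0, 0, 0, 0.0015, 0, 0, 0, 0, 0, 0]}}

```text
t: 10.2
eef_pos: [0.5569, 0.1674, 0.104]
tool_rot: [0.261, 0.077, 0.962, -0.019]
contact_force: [2.1, 1.7, 6.8]
gripper_width: 0.255
grasp_force: 61.8
```

```bash
python3 st.py
```

```text
t 10.2 F_sad [4.9 2.  5. ] M [ 0.51 -0.57  0.16] tcp_sad [-11.    2.3 -17.9] 61.8 0.255
```

Emit:
{"api": "arm_command", "payload": {"commands": [0.0015, 0, 0, 0, 0, 0, 0, 0.0015, 0, 0, 0, 0, 0, 0]}}

```text
t: 10.4
eef_pos: [0.5564, 0.1675, 0.1037]
tool_rot: [0.262, 0.078, 0.962, -0.019]
contact_force: [4.6, 1.9, 6.3]
gripper_width: 0.257
grasp_force: 61.7
```

```bash
python3 st.py
```

```text
t 10.4 F_sad [6.8 2.6 3.4] M [ 0.51 -0.95  0.13] tcp_sad [-11.6   2.2 -17.9] 61.7 0.257
```

Emit:
{"api": "arm_command", "payload": {"commands": [0.0015, 0, 0, 0, 0, 0, 0, 0.0015, 0, 0, 0, 0, 0, 0]}}

```text
t: 10.6
eef_pos: [0.5564, 0.1675, 0.1037]
tool_rot: [0.263, 0.078, 0.962, -0.019]
contact_force: [8.8, 1.7, 7.9]
gripper_width: 0.255
grasp_force: 61.5
```

```bash
python3 st.py
```

```text
t 10.6 F_sad [11.3  3.1  2.6] M [ 0.53 -1.58  0.21] tcp_sad [-11.6   2.3 -17.9] 61.5 0.255
```

Emit:
{"api": "arm_command", "payload": {"commands": [0, 0, 0, 0, 0, 0, 0.35, 0, 0, 0, 0, 0, 0, 0.45, 0, 0, 0, 0, 0, 0, 0.55, 0, 0, 0, 0, 0, 0, 0.6, 0, 0, 0, 0, 0, 0, 0.6], "force": 20}}

```text
t: 11.1
eef_pos: [0.551, 0.1664, 0.0996]
tool_rot: [0.258, 0.077, 0.963, -0.02]
contact_force: [0.4, -1.4, -0.2]
gripper_width: 0.596
grasp_force: 0.0
```

```bash
python3 st.py; python3 - <<'E'
from sad import *
for X in((-40,2,60),(-40,2,130)): rel(w(p,X),Rtool())
E
```

```text
t 11.1 F_sad [ 0.4 -1.4 -0.5] M [-0.02  0.55 -0.05] tcp_sad [-18.1   0.3 -18.9] 0.0 0.596
shift mm [ 21.9   1.9 -78.9] turn [0.14 0.   0.13]
shift mm [  21.9    2.1 -148.9] turn [0.14 0.   0.13]
```

Emit:
{"api": "arm_command", "payload": {"commands": [0, 0, -0.03, 0, 0, 0, 0.6, 0, 0, -0.07, 0, 0, 0, 0.6, 0, 0, -0.12, 0, 0, 0, 0.6, 0, 0, -0.16, 0, 0, 0, 0.3, 0, 0, -0.2, 0, 0, 0, 0, 0, 0, -0.2, 0, 0, 0, 0, 0, 0, -0.2, 0, 0, 0, 0]}}

```text
t: 11.8
eef_pos: [0.4526, 0.1824, 0.2739]
tool_rot: [0.259, 0.077, 0.963, -0.019]
contact_force: [0.5, -0.2, -0.5]
gripper_width: 0.002
grasp_force: 0.0
```

```bash
python3 st.py; python3 - <<'E'
from sad import *
print(get_obs()["q"].round(2))
for X in((60,150,180),(60,145,85)): print(w(p,X));rel(w(p,X),Rtool())
c=read_camera("top");s=read_camera("scene")
for X in((-95,0,0),(95,0,0)): print((proj(c,w(p,X))-(110,110))*4,(proj(s,w(p,X))-(345,145))*4)
save("s4.png",np.hstack([cv2.resize(c["img"][y:y+140,x:x+100],(400,560),interpolation=cv2.INTER_CUBIC) for c,x,y in((s,345,145),(c,110,110))]))
E
```

```text
t 11.8 F_sad [ 0.2 -0.1 -0.7] M [0.01 0.6  0.01] tcp_sad [-1.73e+01  1.00e-01  1.82e+02] 0.0 0.002
[-0.43 -0.05 -0.35  2.23  0.63  0.73  0.2 ]
[0.54387098 0.31924872 0.31088457]
shift mm [-77.6 149.7   2.7] turn [0.23 0.14 0.1 ]
[0.58993237 0.3066155  0.22861216]
shift mm [-77.3 144.3  97.7] turn [0.23 0.14 0.1 ]
[174.49956041 449.48833172] [159.91392696 236.68670888]
[174.61273771 169.77615754] [257.6495836  243.60436026]
```

View pics/s4.png

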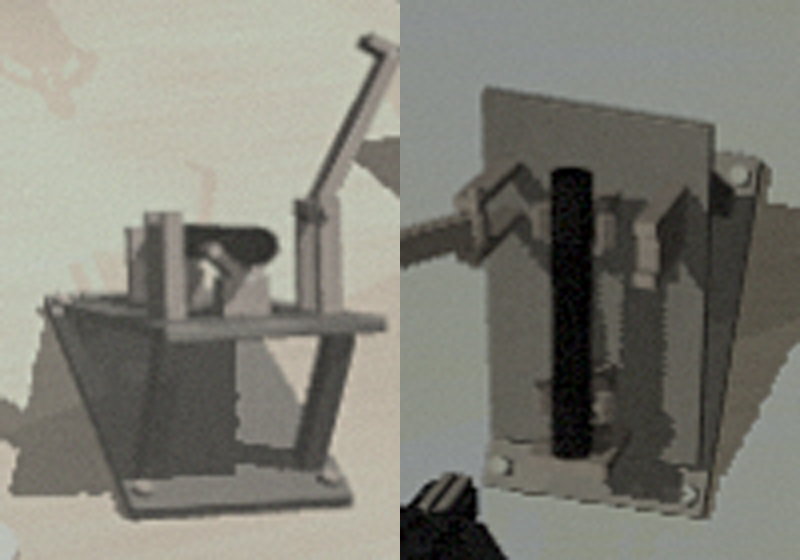

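The stud lies in both V blocks with its low end at (572,457) against the stop, and the keeper is still open. Next, the closed fingers go outside the keeper.

Emit:
{"api": "arm_command", "payload": {"commands": [-0.077, 0.15, 0.003, 0.2, 0.1, 0.1, 0, -0.077, 0.15, 0.003, 0.2, 0.1, 0.1, 0, -0.077, 0.15, 0.003, 0.2, 0.1, 0.1, 0, -0.077, 0.15, 0.003, 0.2, 0.1, 0.1, 0, -0.077, 0.15, 0.05, 0.2, 0.1, 0.1, 0, -0.077, 0.15, 0.098, 0.2, 0.1, 0.1, 0, -0.077, 0.15, 0.098, 0.2, 0.1, 0.1, 0, -0.077, 0.15, 0.098, 0.2, 0.1, 0.1, 0]}}

```text
t: 12.7
eef_pos: [0.5902, 0.3108, 0.2239]
tool_rot: [0.255, 0.078, 0.963, -0.023]
contact_force: [0.5, 0.7, 0.7]
gripper_width: -0.002
grasp_force: 0.0
```

```bash
python3 st.py; python3 - <<'E'
from sad import *
print(get_obs()["q"].round(2))
rel(w(p,(60,100,88)),Rtool())
for a in(90,75,60,45,30,20,10,4,0):
    r=np.radians(a);print(a,"TCP y,z",round(50-95*np.cos(r)+5*np.sin(r)+14.5,1),round(20+95*np.sin(r)+5*np.cos(r),1))
E
```

```text
t 12.7 F_sad [0.7 0.7 0.4] M [-0.02  0.53 -0.05] tcp_sad [ 57.2 149.2  81.1] 0.0 -0.002
[-0.51  0.35 -0.34  1.9   0.81  0.78  0.05]
shift mm [ -2.7 -49.2  -6.7] turn [-0.26 -0.28  0.08]
90 TCP y,z 69.5 115.0
75 TCP y,z 44.7 113.1
60 TCP y,z 21.3 104.8
45 TCP y,z 0.9 90.7
30 TCP y,z -15.3 71.8
20 TCP y,z -23.1 57.2
10 TCP y,z -28.2 41.4
4 TCP y,z -29.9 31.6
0 TCP y,z -30.5 25.0
```

Emit:
{"api": "arm_command", "payload": {"commands": [-0.003, -0.02, -0.005, 0, 0, 0, 0, -0.003, -0.04, -0.005, 0, 0, 0, 0, -0.003, -0.055, -0.005, 0, 0, 0, 0, -0.003, -0.07, -0.005, 0, 0, 0, 0, -0.003, -0.079, -0.01, 0, 0, 0, 0, -0.003, -0.079, -0.015, 0, 0, 0, 0]}}

```text
t: 13.3
eef_pos: [0.5724, 0.2363, 0.2445]
tool_rot: [0.259, 0.078, 0.963, -0.02]
contact_force: [0.8, 0.6, -0.8]
gripper_width: -0.003
grasp_force: 0.5
```

```bash
python3 st.py
```

```text
t 13.3 F_sad [ 0.2  0.7 -1. ] M [0.21 0.53 0.  ] tcp_sad [ 62.8  72.8 101.7] 0.5 -0.003
```

Emit:
{"api": "arm_command", "payload": {"commands": [0.002, -0.014, -0.005, 0, 0, 0, 0, 0.002, -0.027, -0.006, 0, 0, 0, 0, 0.002, -0.038, -0.004, 0, 0, 0, 0, 0.002, -0.049, 0.001, 0, 0, 0, 0, 0.002, -0.059, 0.007, 0, 0, 0, 0, 0.002, -0.068, 0.015, 0, 0, 0, 0, 0.002, -0.077, 0.023, 0, 0, 0, 0, 0.002, -0.084, 0.032, 0, 0, 0, 0]}}

```text
t: 14.1
eef_pos: [0.5737, 0.1488, 0.212]
tool_rot: [0.257, 0.079, 0.963, -0.021]
contact_force: [0.7, 2.1, -0.3]
gripper_width: -0.004
grasp_force: 0.5
```

```bash
python3 st.py
```

```text
t 14.1 F_sad [ 0.2  2.2 -0.5] M [0.3  0.55 0.03] tcp_sad [ 60.  -13.3  65.9] 0.5 -0.004
```

Emit:
{"api": "arm_command", "payload": {"commands": [0, -0.004, 0.006, 0, 0, 0, 0, 0, -0.008, 0.013, 0, 0, 0, 0, 0, -0.012, 0.02, 0, 0, 0, 0, 0, -0.015, 0.027, 0, 0, 0, 0, 0, -0.017, 0.033, 0, 0, 0, 0, 0, -0.018, 0.036, 0, 0, 0, 0]}}

```text
t: 14.7
eef_pos: [0.5883, 0.1286, 0.1811]
tool_rot: [0.257, 0.079, 0.963, -0.022]
contact_force: [-0.2, 0.3, 0.8]
gripper_width: 0.0
grasp_force: 0.4
```

```bash
python3 st.py
```

```text
t 14.7 F_sad [0.2 0.2 0.8] M [ 0.08  0.55 -0.01] tcp_sad [ 59.8 -30.9  30.2] 0.4 0.0
```

Emit:
{"api": "arm_command", "payload": {"commands": [0, -0.002, 0.002, 0, 0, 0, 0, 0, -0.004, 0.004, 0, 0, 0, 0, 0, -0.004, 0.0045, 0, 0, 0, 0]}}

```text
t: 15.0
eef_pos: [0.5898, 0.1241, 0.1777]
tool_rot: [0.257, 0.079, 0.963, -0.022]
contact_force: [-0.1, -1.6, 0.9]
gripper_width: 0.0
grasp_force: 0.4
```

```bash
python3 st.py
```

```text
t 15.0 F_sad [ 0.6 -1.6  0.7] M [-0.13  0.58  0.03] tcp_sad [ 60.  -35.1  26.2] 0.4 0.0
```

Emit:
{"api": "arm_command", "payload": {"commands": [0, 0, 0.001, 0, 0, 0, 0, 0, 0, 0.001, 0, 0, 0, 0]}}

```text
t: 15.2
eef_pos: [0.59, 0.1242, 0.1774]
tool_rot: [0.258, 0.079, 0.963, -0.022]
contact_force: [-4.4, -1.4, 5.3]
gripper_width: 0.001
grasp_force: 3.3
```

```bash
python3 st.py
```

```text
t 15.2 F_sad [-0.9 -2.1  6.7] M [-0.42  0.76 -0.01] tcp_sad [ 60.1 -35.   25.8] 3.3 0.001
```

Resistance is rising at z ≈ 25.8 mm, so the keeper has bottomed. I'll press a little more to confirm, then retreat.

Emit:
{"api": "arm_command", "payload": {"commands": [0, 0, 0.001, 0, 0, 0, 0, 0, 0, 0.001, 0, 0, 0, 0]}}

```text
t: 15.4
eef_pos: [0.5902, 0.1242, 0.1772]
tool_rot: [0.258, 0.079, 0.963, -0.022]
contact_force: [-12.5, -1.5, 14.4]
gripper_width: 0.001
grasp_force: 9.3
```

```bash
python3 st.py
```

```text
t 15.4 F_sad [-3.3 -3.5 18.5] M [-0.8   1.2   0.06] tcp_sad [ 60.1 -35.   25.6] 9.3 0.001
```

Emit:
{"api": "arm_command", "payload": {"commands": [0, 0, -0.02, 0, 0, 0, 0, 0, 0, -0.06, 0, 0, 0, 0, 0, 0, -0.1, 0, 0, 0, 0, 0.03, 0, -0.15, 0, 0, 0, 0, 0.05, 0, -0.19, 0, 0, 0, 0, 0.05, 0, -0.19, 0, 0, 0, 0]}}

```text
t: 16.0
eef_pos: [0.4523, 0.1492, 0.3199]
tool_rot: [0.26, 0.077, 0.962, -0.02]
contact_force: [0.8, 0.5, 0.4]
gripper_width: -0.001
grasp_force: 0.0
```

```bash
python3 st.py; python3 - <<'E'
from sad import *
c=read_camera("top");s=read_camera("scene")
for c_,o in((s,(345,145)),(c,(110,110))):
  for X in((60,-67,25),(60,-67,0),(-95,0,12),(95,0,0)): print(X,((proj(c_,w(p,X))-o)*4).round())
save("s5.png",np.hstack([cv2.resize(c["img"][y:y+140,x:x+100],(400,560),interpolation=cv2.INTER_CUBIC) for c,x,y in((s,345,145),(c,110,110))]))
E
```

```text
t 16.0 F_sad [ 0.8  0.6 -0. ] M [ 0.02  0.49 -0.01] tcp_sad [ 10.1 -32.7 219.2] 0.0 -0.001
(60, -67, 25) [134. 207.]
(60, -67, 0) [135. 246.]
(-95, 0, 12) [159. 220.]
(95, 0, 0) [258. 244.]
(60, -67, 25) [275. 258.]
(60, -67, 0) [286. 242.]
(-95, 0, 12) [168. 459.]
(95, 0, 0) [175. 170.]
```

View pics/s5.png

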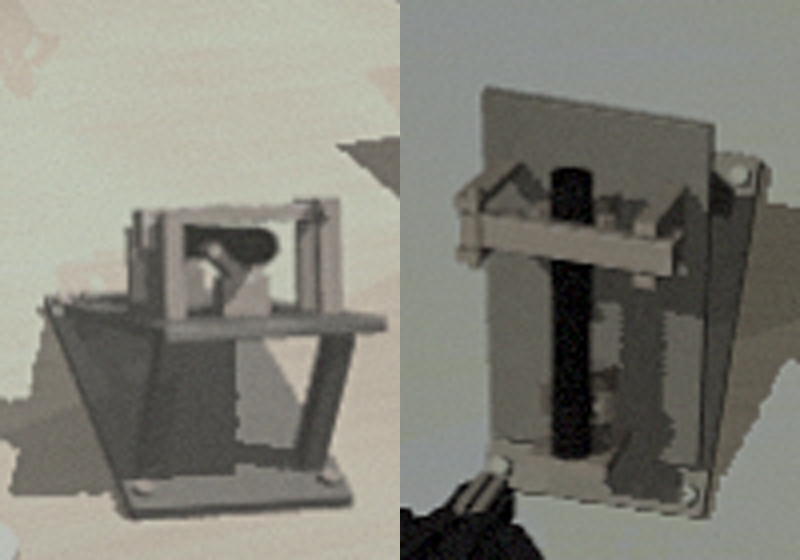

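The keeper lies flat over the stud with its hook over the catch, tip at (675,258) in the top crop against a predicted (675,258). The stud's low end is still at (572,457), against the stop. Handing in.

```bash
python3 -c "
from station import hand_in
print(hand_in())"
```

```text
the job is handed in; nothing more can be done
None
```

I laid the long stud in the cradle against its end stop, swung the keeper shut with its hook in the catch, and handed the job in at about 16 s; the hand-in returned no verdict.

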